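Snap the lid onto a refillable coffee capsule in the lid press

ROBOT

A 7-joint arm with a two-finger parallel gripper is mounted at the origin on a cart in front of the work surface, level with it; the furniture and walls round the work are solid. World frame = base frame: x ahead of the robot, y to its left, z up, the work surface at z = 0. Lengths are in m, angles in rad, forces in N, time in s.
With the tool pointing down it reaches from about 0.4 to 0.9 m from the base axis. Payload 5.6 kg.
Tool frame: the origin (TCP) lies on the centre line of the jaws, within the pads' length; the fingertips stand 17 mm ahead of it and the grasp point (between the pads) lies 2 mm behind it (ctrl.tip_extent is the z of the fingertips in the tool frame, in m); z points along the fingers, y is the line along which they close (so a half turn about z gives the same grasp; the last joint's range is limited). The gripper opens to 92 mm and grips with 3 to 60 N. Pads are 20 mm wide; open, the fingers measure 128 mm over their backs; the gripper's body (75 mm by 189 mm) begins 69 mm behind the grasp point.
Start: joints at [1.217, 0.468, -0.012, 1.603, 0.006, 1.071, -0.056], TCP at [0.199, -0.619, 0.232] pointing down, gripper open.
Joint ranges: [-2.53, 2.53], [-0.31, 2.02], [-1.57, 1.55], [0.28, 2.44], [-1.29, 4.43], [0.15, 1.84], [-2.92, 2.92]. Speed limits (rad/s): [2.57, 2.57, 3.14, 3.14, 3.14, 3.14, 3.14].

INTERFACE

Orientations are given as a unit quaternion [x, y, z, w].
In Python, from bench import ctrl, eyes gives the robot as it stands.
- The arm moves only by the tool servo_tool, never from a script. Its argument "series" is a list of rows, each an object of numbers: "gripper": the opening, from -1 (shut) to 1 (fully open); "tx", "ty", "tz": the shift along the tool's x, y, z scaled (see below); "rx", "ry", "rz": the turn, a rotation vector about the tool's x, y, z scaled (see below). In form: [{"gripper": .., "tx": .., "ty": .., "tz": .., "rx": .., "ry": .., "rz": ..}, ...]. A call has 1 to 10 rows; each row shifts and turns the commanded pose from where the row before left it, along the tool's axes as they then stand; what a row does not reach is not made up. The controller multiplies each number of a shift by 500 mm and each number of a turn by 8 degrees. A row lasts 1/10 s, in which the tool goes at most 50 mm and 8.59 degrees, less where a joint would pass 70% of its speed; a pose out of reach is approached as far as the arm can. A call with a number of a shift or a turn outside -1 to 1 is refused whole. A call with a gripper value outside its range is refused whole. The fingers move at their own pace and stop on an object; the grip force is fixed at half the most. Time passes only in rows, so rows that do not move let the fingers close. It gives the time, the measured TCP pose, the force, the opening and the grip force at its end, in the units of the state.
- ctrl.state(): the state, without advancing time (a new reading comes with each control period).
- eyes.get_image(name): name is "scene" or "top" or "wrist"; returns a dict with "img" (384x512x3 uint8, red, green, blue), "depth" (384x512 float32, m along the optical axis (not along the pixel's ray), 0 where there is no reading), "intrinsics" (3x3 intrinsics, pixels), "R" (3x3) and "t" (3): a world point X has camera coordinates R X + t. Camera axes: x right, y down, z forward; pixel columns grow to the right and rows downward; lengths in m; the calibration is good to about 2 mm. A picture is of the moment at which its call begins.
- ctrl.sign_off(): hands the job in; it is judged then, once.
Trained networks look in the newest picture that a camera, given by its name, has taken for a name from the list of things; names that differ only in an ending like _2 or _b are one class to them, and where a whole thing is asked for, a point or a joint stands for the part that bears it (a point fixed in the world has none). Each returns a list of dicts, best first, with "score" (0 to 1); they miss things now and then, are a little off and sometimes report something else, mostly with a low value. They report only what shows in the picture. A call takes as long as a camera call. They do not tell look-alikes from the thing itself.
- eyes.find_in(camera, query): "location" ([x, y, z] in m, in the coordinates of the camera as it stood for that picture, good to about 4 mm: the middle of the surface that is visible of it).
- eyes.outline_of(camera, query): "mask" (384x512 bool, what is visible of it).
- eyes.mark_of(camera, query): "location" ([x, y, z] in m, in the coordinates of the camera as it stood for that picture, good to about 4 mm: a listed point, or the origin of a listed thing).
The state is a dict: "t": time; "joint_positions": joint angles; "dq": joint speeds; "joint_efforts": joint torques, N m; "ee_pos": TCP position; "tool_rot": TCP orientation; "contact_force": force on the tool from outside, world axes, zero at the start; "wrist_torque": the same for the moment, N m; "finger_gap": finger opening in m; "finger_force": force on a finger pad.
Only numpy, scipy, OpenCV 4.12 (cv2) and the standard library are available. Lean on these libraries where they do the work, as an engineer would, in place of code of your own. Each camera call takes 0.05 s, during which the arm holds its last target. There are 200 camera calls.

TASK

Finish closing the refillable coffee capsule whose orange lid is still sitting loose on its rim: by its steel knob, slide the wooden carriage along the guideway of the lid press until the white dot of that lid is right under the ram, let go, then press the ram's dark wooden knob straight down until the lid clicks over the rim, and go on pressing after the click so that the lid is fully home. The job ends holding: finish with the ram still pressed firmly down on the lid. Only the press may push the lid (keep the gripper off it), the carriage stays down in its guideway, and the pink travel cup, the blue tea tin and the teaspoon are left where they are.

Things in the scene. Friction and masses are not known exactly. Their poses are not given: they have to be found in the camera images.
- press: Cream lid press, fixed. Origin: on the worktop straight below the ram's axis; z up, x from the ram back to the column, y along the guideway. Base plate 8 mm thick, x -45 to 105, y -125 to 125 mm. Two steel guide rails along y at x -37.5 and 37.5, tops at z 18 mm. Column 40 x 50 mm, x 56 to 96, up to z 136 mm; arm and ram guide (49 mm across, about the ram's axis) z 103 to 147 mm.
- ram: Ram of the press: black pad 32 mm across, 14 mm rod, dark turned wooden knob 52 mm across on top. It slides straight down up to 25 mm and a spring brings it back up: 1.5 N on the knob starts it, about 4 N holds it where the lid is home, besides what the lid resists. Origin: centre of the pad's underside, 70 mm above the worktop when up.
- ram_tip (a point): Centre of the underside of the ram's black pad: 70 mm above the worktop when the ram is up, about 51 mm when it presses a lid that is home in its capsule.
- ram_top (a point): Centre of the top of the ram's wooden knob, which is flat over a 32 mm circle: 197.5 mm above the worktop when the ram is up, about 178.5 mm when the lid is home. Push here straight down.
- carriage: Loose wooden carriage, 65 x 290 x 12 mm, about 0.45 kg, on the base plate between the rails (1 mm play each side); slides along the press's y both ways, no stop. Origin: on its underside below the middle cup, 8 mm above the worktop; axes as the press's; runs from y -110 to 180 mm. Three round cups 37 mm wide, 8 mm deep at y -60, 0, 60 mm, a capsule in each.
- knob (a point): Steel grip post of the carriage, round, upright, 18 mm in diameter over its upper 18 mm, at carriage x 0, y +160 mm. This point lies on its axis 52 mm above the worktop; the post's top is 66 mm and the carriage's top face 20 mm above the worktop.
- capsule_open: White refillable capsule that is not closed yet, in one of the three cups (which one varies). 36 mm high, foot 36 mm across, rim bead 50 mm across. Origin: centre of its foot (12 mm above the worktop); z up. The two other capsules are the same with dark brown lids already home and need nothing.
- lid: Orange snap lid, 57 mm across, disc 3 mm thick, six springy tabs pointing down. Origin: centre of the disc's underside. Loose: 43 mm above the capsule's origin; home on the rim: 36 mm. Pushed down, its tabs ride over the rim bead: resistance grows to 8 to 15 N over 4 to 5 mm, then drops to nearly nothing (the click), the lid jumps 2 to 3 mm down onto the rim and is firm.
- lid_dot (a point): White dot 8 mm across in the centre of the top of the orange lid; the spot that belongs under the ram. 58 mm above the worktop at the start, 51 mm when the lid is home.
- travel_cup: Pink travel cup with a clear lid, 72 mm across, 112 mm high; origin at the centre of its foot. Bystander behind the press.
- tea_tin: Blue tea tin, 79 x 111 x 88 mm; origin at the centre of its underside. Bystander to the right of the press.
- teaspoon: Steel teaspoon lying flat, 130 x 26 x 11 mm; origin at the centre of its underside. Bystander to the right of the press.
Mind the look-alikes: they are no part of the job. There is more than one size of the lid; the one meant has the size given above.

How it is judged:
By the outcome, as a careful person would: the job done as asked, in the order asked, and still so for the second after the job is handed in, while the arm keeps its last pose, push and grip.
It also fails if it takes over 61 s, if anything falls off the work surface, if the arm or the gripper's body presses on something with over 40 N, if the wrist force passes 120 N, or if a joint passes its speed limit or range.

## Working session

There is one attempt and no reset: what is moved stays moved. The work goes in short steps, Python scripts to look and compute and a tool call to move; the robot and the scene stay as the last step left them, time stands still between calls to the robot, and variables do not carry over. Pictures are saved under pics/ and viewed, at most 10 in all, crops included, and the job is handed in when it is done.

Besides the shell and the picture viewer there is one more tool, called after "Emit:" as name(argument=value, ...) on one line, values as JSON. servo_tool: Moves the arm, as the interface text tells. Shifts and turns lie within -1 to 1; 1 stands for 500 mm of shift or 8 degrees of turn. Its arguments: {"type":"object","properties":{"series":{"type":"array"}},"required":["series"]}

```bash
mkdir -p pics; cat > h.py <<'E'
import numpy as np, cv2
from bench import ctrl, eyes
def W(im,p): return im["R"].T@(np.array(p)-im["t"])
def px(im,X):
    c=im["intrinsics"]@(im["R"]@np.array(X)+im["t"]); return (c[:2]/c[2]).round(1)
def at(im,u,v):
    d=im["depth"][int(v),int(u)]; return W(im,d*np.linalg.solve(im["intrinsics"],[u,v,1]))
E
python3 - <<'E'
from h import *
np.set_printoptions(precision=4,suppress=True)
s=ctrl.state();print(s["t"],s["ee_pos"],s["tool_rot"],s["finger_gap"],ctrl.tip_extent)
ims=[]
for c in ["scene","top"]:
    im=eyes.get_image(c);ims.append(im["img"])
    for q in ["ram_top","ram_tip","knob","lid_dot","carriage","press","capsule_open"]:
        for r in eyes.mark_of(c,q)[:4]: 
            X=W(im,r["location"]);print(c,q,round(r["score"],2),X,px(im,X))
    cv2.imwrite(f"pics/{c}1.png",cv2.resize(im["img"][:,:,::-1],(800,600)))
E
```

```text
0.0 [ 0.1985 -0.6184  0.2306] [ 0.988   0.1547 -0.0002 -0.0009] 0.09206253963463305 0.017
scene ram_top 0.84 [ 0.5392 -0.0273  0.1988] [228.7 199.9]
scene ram_tip 0.88 [ 0.5348 -0.0314  0.0707] [231.7 238.6]
scene knob 0.87 [0.5776 0.1569 0.0564] [165.9 270.2]
scene knob 0.61 [ 0.5377 -0.0249  0.2002] [228.4 200. ]
scene knob 0.52 [0.5416 0.0039 0.0099] [221.1 260.1]
scene lid_dot 0.75 [ 0.734  -0.0522  0.0189] [192.9 219.6]
scene lid_dot 0.67 [0.7475 0.0993 0.0003] [150.2 244.7]
scene lid_dot 0.61 [ 0.5429 -0.0019  0.0571] [221.9 246.1]
scene lid_dot 0.42 [ 0.3796 -0.0324  0.0109] [274.  283.4]
scene carriage 0.58 [0.544  0.0023 0.0101] [221.  259.4]
scene press 0.94 [ 0.5368 -0.0249  0.0044] [229.8 257.3]
scene press 0.23 [ 0.4567 -0.3969  0.0021] [326.1 214.3]
scene capsule_open 0.55 [0.5401 0.0007 0.0131] [222.3 259. ]
top ram_top 0.83 [ 0.5375 -0.0272  0.1975] [207.8 203.2]
top ram_tip 0.75 [ 0.534  -0.0283  0.0712] [213.  210.5]
top knob 0.74 [0.5804 0.1533 0.0467] [154. 196.]
top lid_dot 0.78 [ 0.7392 -0.0556  0.0197] [224.9 147.6]
top lid_dot 0.62 [ 0.5434 -0.0033  0.0575] [205.2 207.9]
top lid_dot 0.56 [ 0.3826 -0.0355  0.0076] [216.4 262.9]
top lid_dot 0.38 [ 0.6207 -0.4757  0.0045] [359.4 186.3]
top carriage 0.73 [ 0.5433 -0.0002  0.0114] [205.9 209.9]
top carriage 0.38 [ 0.7434  0.093  -0.0012] [178.7 147.8]
top press 0.61 [ 0.5394 -0.0272 -0.0018] [215.1 211.8]
top capsule_open 0.23 [ 0.4548 -0.3998  0.0005] [336.  239.7]
```

View pics/scene1.png

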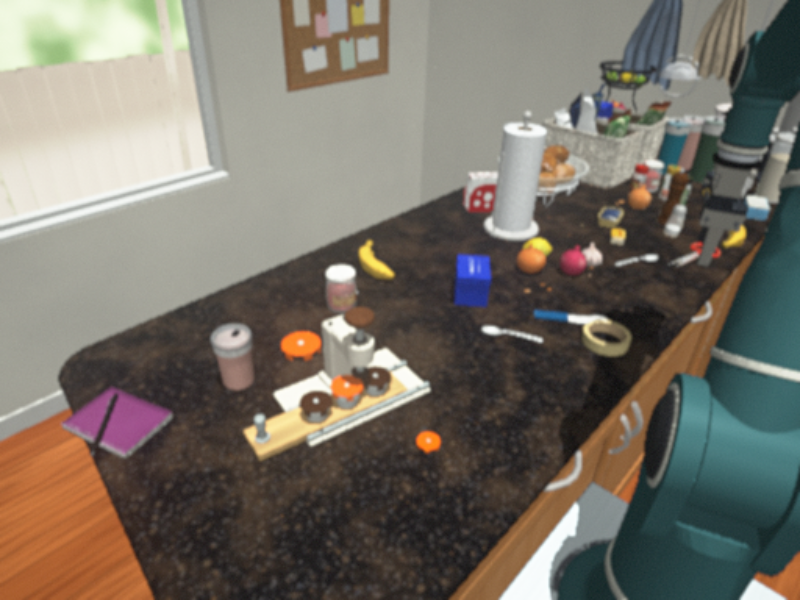

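View pics/top1.png

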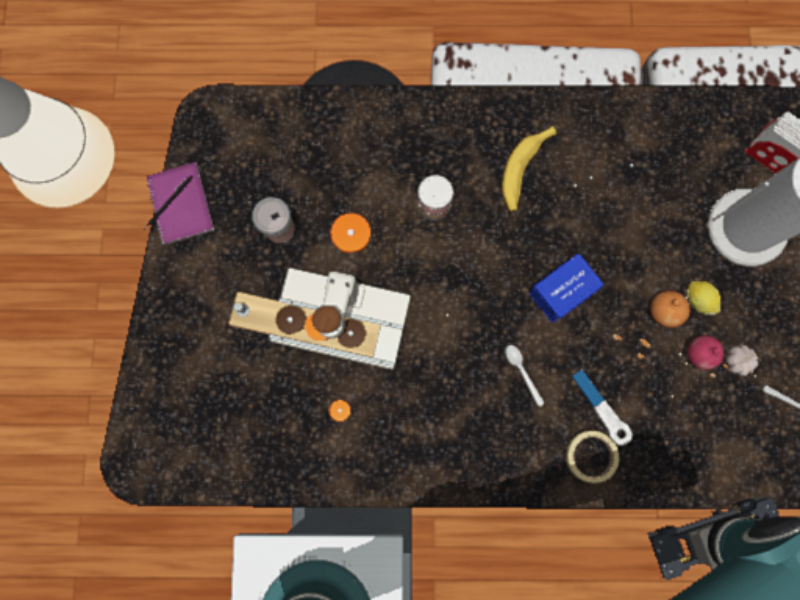

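Candidates for the lid, in 800x600 top-view pixels: the large orange disc at (350,232) lies on the worktop, and so does the small one at (340,410). The one at (318,325) sits on a capsule in the carriage's middle cup, under the ram arm, so it fits. I'll confirm it in a crop and refine the geometry.

```bash
python3 - <<'E'
from h import *
np.set_printoptions(precision=4,suppress=True)
out=[]
for c,(u0,v0,w,h) in {"scene":(150,185,130,110),"top":(140,165,130,80)}.items():
    im=eyes.get_image(c)
    out.append(cv2.resize(im["img"][v0:v0+h,u0:u0+w,::-1],None,fx=3.05,fy=3.05,interpolation=cv2.INTER_CUBIC))
    for q in ["ram_top","ram_tip","lid_dot","knob"]:
        for r in eyes.mark_of(c,q)[:4]:
            X=W(im,r["location"])
            if abs(X[0]-.56)<.05 and r["score"]>.5: print(c,q,X)
    m=cv2.inRange(cv2.cvtColor(im["img"],cv2.COLOR_RGB2HSV),(5,150,120),(18,255,255))
    P=[]
    for v,u in np.argwhere(m):
        X=at(im,u,v)
        if abs(X[0]-.543)<.05 and abs(X[1])<.06 and .04<X[2]<.065: P.append(X)
    P=np.array(P);print(c,"lid pts",len(P),P.min(0),P.max(0),np.median(P,0))
    # press points: rails/plate/carriage orientation: all with 0.006<z<0.03
    U,V=np.meshgrid(np.arange(512),np.arange(384));d=im["depth"]
    X=(np.stack([U*d,V*d,d],-1)@np.linalg.inv(im["intrinsics"]).T-im["t"])@im["R"]
    k=(d>0)&(abs(X[...,0]-.55)<.13)&(abs(X[...,1])<.2)
    for n,(a,b) in {"plate+":(.004,.03),"knobtop":(.19,.205),"post":(.058,.072)}.items():
        Q=X[k&(X[...,2]>a)&(X[...,2]<b)]
        if n=="post": Q=Q[Q[:,1]>.11]
        if len(Q)<3: continue
        r=cv2.minAreaRect(Q[:,:2].astype(np.float32));print(c,n,len(Q),r,np.median(Q,0))
h=max(o.shape[0] for o in out)
cv2.imwrite("pics/crop.png",np.hstack([cv2.copyMakeBorder(o,0,h-o.shape[0],0,0,0) for o in out]))
E
```

```text
scene ram_top [ 0.5373 -0.0268  0.201 ]
scene ram_tip [ 0.5383 -0.0303  0.0724]
scene lid_dot [0.5424 0.0014 0.0601]
scene knob [0.579  0.1595 0.0571]
scene lid pts 213 [ 0.5127 -0.0315  0.0406] [0.5699 0.0302 0.0617] [0.5378 0.0039 0.0584]
scene plate+ 2761 ((0.5489542484283447, -0.0028915107250213623), (0.38361406326293945, 0.2562364339828491), 89.97746276855469) [0.5417 0.0337 0.0188]
scene knobtop 201 ((0.5331581234931946, -0.024316899478435516), (0.048344552516937256, 0.04670140519738197), 43.99958419799805) [ 0.5307 -0.0213  0.1975]
scene post 43 ((0.5745600461959839, 0.1576455980539322), (0.014535941183567047, 0.013710184022784233), 45.2211799621582) [0.573  0.159  0.0658]
top ram_top [ 0.5372 -0.0287  0.1929]
top lid_dot [ 0.5437 -0.0023  0.058 ]
top knob [0.5779 0.1527 0.0494]
top lid pts 96 [ 0.5162 -0.0124  0.0474] [0.5647 0.027  0.0634] [0.5315 0.0148 0.0567]
top plate+ 3447 ((0.5503599643707275, 0.0007206648588180542), (0.2593531012535095, 0.3961704671382904), 0.1039978638291359) [ 0.5644 -0.0068  0.0113]
top knobtop 266 ((0.5368548035621643, -0.028018496930599213), (0.04974750429391861, 0.04806980490684509), 65.50019073486328) [ 0.5354 -0.0297  0.1962]
top post 26 ((0.5789608955383301, 0.15360453724861145), (0.015082050114870071, 0.01511351391673088), 8.225079536437988) [0.5792 0.1547 0.0647]
```

View pics/crop.png

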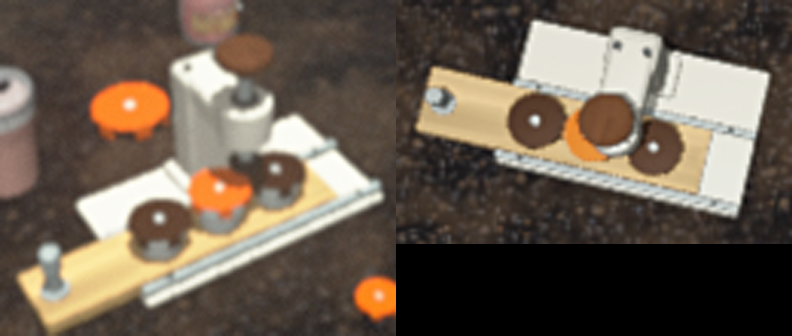

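The crop confirms it: the orange lid with the white dot sits loose and high on the middle capsule, at crop pixel (220,187). The larger and smaller orange lids lie on the worktop. The press is yawed about -12.8°, the post is at about (0.578, 0.155), the ram axis at about (0.537, -0.0275), and the slide is about 26.5 mm toward press -y.

Emit:
servo_tool(series=[{"gripper": 0.1, "rz": 0.956, "tz": -0.03}, {"gripper": 0.1, "rz": 0.956, "tz": -0.03}, {"gripper": 0.1, "rz": 0.956, "tz": -0.03}, {"gripper": 0.1, "rz": 0.956, "tz": -0.03}, {"gripper": 0.1, "tx": 0.022, "ty": -0.093}, {"gripper": 0.1, "tx": 0.022, "ty": -0.093}, {"gripper": 0.1, "tx": 0.022, "ty": -0.093}, {"gripper": 0.1, "tx": 0.022, "ty": -0.093}, {"gripper": 0.1, "tx": 0.022, "ty": -0.093}, {"gripper": 0.1, "tx": 0.022, "ty": -0.093}])

```text
schema error: expected keys gripper, tx, ty, tz, rx, ry, rz
```

Emit:
servo_tool(series=[{"gripper": 0.1, "tx": 0.022, "ty": -0.093}, {"gripper": 0.1, "tx": 0.022, "ty": -0.093}, {"gripper": 0.1, "tx": 0.022, "ty": -0.093}, {"gripper": 0.1, "tx": 0.022, "ty": -0.093}, {"gripper": 0.1, "tx": 0.022, "ty": -0.093}, {"gripper": 0.1, "tx": 0.022, "ty": -0.093}, {"gripper": 0.1, "tx": 0.022, "ty": -0.093}, {"gripper": 0.1, "tx": 0.022, "ty": -0.093}, {"gripper": 0.1}, {"gripper": 0.1}])

```text
schema error: expected keys gripper, tx, ty, tz, rx, ry, rz
```

Emit:
servo_tool(series=[{"gripper": 0.1, "tx": 0, "ty": 0, "tz": -0.03, "rx": 0, "ry": 0, "rz": 0.956}, {"gripper": 0.1, "tx": 0, "ty": 0, "tz": -0.03, "rx": 0, "ry": 0, "rz": 0.956}, {"gripper": 0.1, "tx": 0, "ty": 0, "tz": -0.03, "rx": 0, "ry": 0, "rz": 0.956}, {"gripper": 0.1, "tx": 0, "ty": 0, "tz": -0.03, "rx": 0, "ry": 0, "rz": 0.956}, {"gripper": 0.1, "tx": 0.022, "ty": -0.093, "tz": 0, "rx": 0, "ry": 0, "rz": 0}, {"gripper": 0.1, "tx": 0.022, "ty": -0.093, "tz": 0, "rx": 0, "ry": 0, "rz": 0}, {"gripper": 0.1, "tx": 0.022, "ty": -0.093, "tz": 0, "rx": 0, "ry": 0, "rz": 0}, {"gripper": 0.1, "tx": 0.022, "ty": -0.093, "tz": 0, "rx": 0, "ry": 0, "rz": 0}, {"gripper": 0.1, "tx": 0.022, "ty": -0.093, "tz": 0, "rx": 0, "ry": 0, "rz": 0}, {"gripper": 0.1, "tx": 0.022, "ty": -0.093, "tz": 0, "rx": 0, "ry": 0, "rz": 0}])

```text
t: 2.3
ee_pos: [0.3255, -0.3596, 0.2919]
tool_rot: [0.994, -0.111, 0.0, 0.0]
contact_force: [0.7, -0.0, 0.2]
finger_gap: 0.0506
finger_force: 0.0
```

Emit:
servo_tool(series=[{"gripper": 0.1, "tx": 0.022, "ty": -0.093, "tz": 0, "rx": 0, "ry": 0, "rz": 0}, {"gripper": 0.1, "tx": 0.022, "ty": -0.093, "tz": 0, "rx": 0, "ry": 0, "rz": 0}, {"gripper": 0.1, "tx": 0.022, "ty": -0.093, "tz": 0, "rx": 0, "ry": 0, "rz": 0}, {"gripper": 0.1, "tx": 0.022, "ty": -0.093, "tz": 0, "rx": 0, "ry": 0, "rz": 0}, {"gripper": 0.1, "tx": 0.022, "ty": -0.093, "tz": 0, "rx": 0, "ry": 0, "rz": 0}, {"gripper": 0.1, "tx": 0.022, "ty": -0.093, "tz": 0, "rx": 0, "ry": 0, "rz": 0}, {"gripper": 0.1, "tx": 0.022, "ty": -0.093, "tz": 0, "rx": 0, "ry": 0, "rz": 0}, {"gripper": 0.1, "tx": 0.022, "ty": -0.093, "tz": 0, "rx": 0, "ry": 0, "rz": 0}, {"gripper": 0.1, "tx": 0.022, "ty": -0.093, "tz": 0, "rx": 0, "ry": 0, "rz": 0}, {"gripper": 0.1, "tx": 0.022, "ty": -0.093, "tz": 0, "rx": 0, "ry": 0, "rz": 0}])

```text
t: 3.3
ee_pos: [0.5357, 0.0694, 0.2919]
tool_rot: [0.994, -0.112, 0.0, 0.0]
contact_force: [1.4, -1.1, 0.4]
finger_gap: 0.0505
finger_force: 0.0
```

```bash
python3 - <<'E'
from h import *
np.set_printoptions(precision=4,suppress=True)
im=eyes.get_image("wrist")
for q in ["ram_top","ram_tip","lid_dot","knob","press","carriage"]:
    for r in eyes.mark_of("wrist",q)[:4]:
        X=W(im,r["location"]); print(q,round(r["score"],2),X,px(im,X))
s=ctrl.state();print(s["t"],s["ee_pos"],s["tool_rot"])
cv2.imwrite("pics/w1.png",im["img"][:,:,::-1])
E
```

```text
ram_top 0.9 [ 0.537  -0.0272  0.198 ] [380.6 172.2]
lid_dot 0.78 [ 0.3825 -0.0383  0.0123] [354.7 255.7]
lid_dot 0.56 [ 0.5454 -0.0012  0.0594] [311.7 147.9]
knob 0.81 [0.5822 0.1536 0.0568] [169.6 146.2]
press 0.81 [ 0.5336 -0.0258  0.0015] [324.7 147.7]
3.65 [0.5348 0.066  0.2915] [ 0.9936 -0.1126 -0.0001  0.0005]
```

View pics/w1.png

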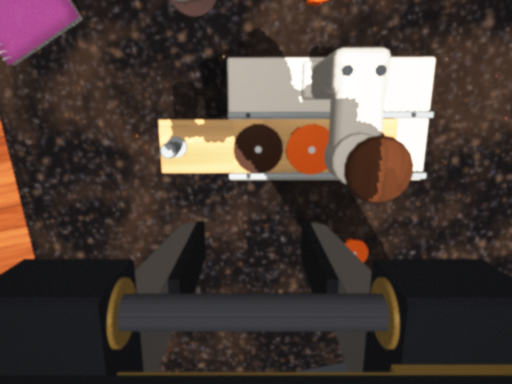

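The wrist view shows the post at (173,148), a brown lid's dot at (258,149), the orange lid's dot at (312,149) and the ram knob at (379,169). I'll compute these more precisely.

```bash
python3 - <<'E'
from h import *
np.set_printoptions(precision=4,suppress=True)
im=eyes.get_image("wrist");K=im["intrinsics"]
def plane(u,v,z):
    d=im["R"].T@np.linalg.solve(K,[u,v,1]);o=-im["R"].T@im["t"];return o+d*(z-o[2])/d[2]
g=im["img"].astype(int)
th=np.radians(-12.9);ex=np.array([np.cos(th),np.sin(th)]);ey=np.array([-np.sin(th),np.cos(th)])
def rep(n,X): print(n,X,"press xy (mm) rel .537,-.0275:",1e3*np.array([(X[:2]-[.537,-.0275])@ex,(X[:2]-[.537,-.0275])@ey]))
for n,(u,v),z in [("brown",(258,149),.051),("orange",(312,149),.058)]:
    p=g[v-7:v+8,u-7:u+8].min(2).astype(float);w=np.clip(p-90,0,None)
    V,U=np.mgrid[v-7:v+8,u-7:u+8];X=plane((w*U).sum()/w.sum(),(w*V).sum()/w.sum(),z);rep(n,X)
Um,Vm=np.meshgrid(np.arange(512),np.arange(384));d=im["depth"]
X=(np.stack([Um*d,Vm*d,d],-1)@np.linalg.inv(K).T-im["t"])@im["R"]
for n,box,a,b in [("ramtop",(330,120,420,215),.185,.205),("post",(160,130,190,165),.06,.07)]:
    k=(Um>box[0])&(Um<box[2])&(Vm>box[1])&(Vm<box[3])&(X[...,2]>a)&(X[...,2]<b)
    c=max(cv2.findContours(k.astype(np.uint8),0,1)[0],key=len);(u,v),r=cv2.minEnclosingCircle(c)
    print(n,k.sum(),u,v,r,np.median(X[k][:,2]));rep(n,plane(u,v,.1975 if n=="ramtop" else .066))
    rep(n+" mean",np.append(X[k][:,:2].mean(0),0))
E
```

```text
brown [0.5565 0.0578 0.051 ] press xy (mm) rel .537,-.0275: [-0.0077 87.5529]
orange [ 0.5436 -0.0006  0.058 ] press xy (mm) rel .537,-.0275: [ 0.4276 27.6474]
ramtop 3644 373.1875 168.25 35.40098571777344 0.19708557526063822
ramtop [ 0.5398 -0.0259  0.1975] press xy (mm) rel .537,-.0275: [2.3851 2.1974]
ramtop mean [ 0.5394 -0.0261  0.    ] press xy (mm) rel .537,-.0275: [1.9988 1.8441]
post 164 164.7142791748047 150.2857208251953 8.177972793579102 0.0657691841697745
post [0.5785 0.1539 0.066 ] press xy (mm) rel .537,-.0275: [ -0.0193 186.1415]
post mean [0.5781 0.1529 0.    ] press xy (mm) rel .537,-.0275: [ -0.2576 185.0486]
```

The arm was still settling in that picture, so I'll redo the measurement stationary.

```bash
cat > m.py <<'E'
from h import *
np.set_printoptions(precision=4,suppress=True)
im=eyes.get_image("wrist");K=im["intrinsics"]
def plane(u,v,z):
    d=im["R"].T@np.linalg.solve(K,[u,v,1]);o=-im["R"].T@im["t"];return o+d*(z-o[2])/d[2]
th=np.radians(-12.9);ex=np.array([np.cos(th),np.sin(th)]);ey=np.array([-np.sin(th),np.cos(th)])
g=im["img"]
def rep(n,X,*e): print(n,X,1e3*np.array([(X[:2]-[.537,-.0275])@ex,(X[:2]-[.537,-.0275])@ey]),*e)
hsv=cv2.cvtColor(g,cv2.COLOR_RGB2HSV)
Um,Vm=np.meshgrid(np.arange(512),np.arange(384));d=im["depth"]
X=(np.stack([Um*d,Vm*d,d],-1)@np.linalg.inv(K).T-im["t"])@im["R"]
near=(abs(X[...,0]-.555)<.04)
for n,z,a,b,k in [("lidplane dots",.055,.045,.066,(hsv[...,1]<70)&(hsv[...,2]>110)&near&(X[...,1]<.09)&(X[...,1]>-.01)),
          ("ramtop",.1975,.185,.205,np.ones_like(near)),("ramtop brown",.1975,.185,.205,hsv[...,1]>90),("post",.066,.058,.071,X[...,1]>.11)]:
    k=k&(X[...,2]>a)&(X[...,2]<b)
    N,L,S,C=cv2.connectedComponentsWithStats(k.astype(np.uint8))
    for i in range(1,N):
        if S[i,4]>8:
            z=z if n[0]!="l" else (.058 if plane(*C[i],.055)[1]<.03 else .051)
            rep(n,plane(*C[i],z),S[i],C[i])
E
python3 m.py
```

```text
lidplane dots [0.5566 0.058  0.051 ] [-0.0106 87.6936] [251 146   7   7  38] [254.3158 148.8158]
lidplane dots [ 0.5436 -0.0006  0.058 ] [ 0.3831 27.6786] [305 147   6   6  25] [307.88 149.16]
lidplane dots [0.5301 0.0644 0.051 ] [-27.2831  88.0312] [247 172  15   2  24] [254.    172.375]
ramtop [ 0.5397 -0.0259  0.1975] [2.269  2.1217] [ 339  135   70   68 3635] [373.2061 168.4547]
ramtop brown [ 0.5393 -0.0261  0.1975] [1.939 1.855] [ 341  135   66   68 3493] [373.5348 168.9032]
post [0.5786 0.1542 0.066 ] [ -0.0539 186.4183] [156 143  18  16 213] [164.5117 150.4178]
```

Emit:
servo_tool(series=[{"gripper": 0.1, "tx": 0.015, "ty": -0.064, "tz": 0, "rx": 0, "ry": 0, "rz": 0}, {"gripper": 0.1, "tx": 0.015, "ty": -0.064, "tz": 0, "rx": 0, "ry": 0, "rz": 0}, {"gripper": 0.1, "tx": 0.015, "ty": -0.064, "tz": 0, "rx": 0, "ry": 0, "rz": 0}, {"gripper": 0.1, "tx": 0, "ty": 0, "tz": 0.08, "rx": 0, "ry": 0, "rz": 0}, {"gripper": 0.1, "tx": 0, "ty": 0, "tz": 0.08, "rx": 0, "ry": 0, "rz": 0}, {"gripper": 0.1, "tx": 0, "ty": 0, "tz": 0.08, "rx": 0, "ry": 0, "rz": 0}, {"gripper": 0.1, "tx": 0, "ty": 0, "tz": 0.06, "rx": 0, "ry": 0, "rz": 0}, {"gripper": 0.1, "tx": 0, "ty": 0, "tz": 0, "rx": 0, "ry": 0, "rz": 0}, {"gripper": 0.1, "tx": 0, "ty": 0, "tz": 0, "rx": 0, "ry": 0, "rz": 0}])

```text
t: 4.65
ee_pos: [0.5787, 0.1558, 0.1422]
tool_rot: [0.994, -0.112, 0.0, -0.0]
contact_force: [0.2, 0.2, 0.9]
finger_gap: 0.0504
finger_force: 0.0
```

```bash
python3 - <<'E'
from h import *
np.set_printoptions(precision=4,suppress=True)
s=ctrl.state();print(s["t"],s["ee_pos"],s["tool_rot"])
for c in ["wrist"]:
    im=eyes.get_image(c)
    for r in eyes.mark_of(c,"knob")[:2]:X=W(im,r["location"]);print(r["score"],X,px(im,X))
    cv2.imwrite("pics/w2.png",im["img"][:,:,::-1])
E
python3 m.py | grep -v ramtop
```

```text
4.65 [0.5787 0.1558 0.1422] [ 0.9937 -0.1119  0.0001 -0.    ]
0.6 [0.5845 0.1539 0.0516] [252.3 195.2]
0.29 [0.5426 0.0003 0.0552] [471.9 205.5]
lidplane dots [0.5566 0.0576 0.051 ] [ 0.0732 87.3483] [384 199  10  10  74] [388.8649 203.7838]
lidplane dots [ 0.5437 -0.0007  0.058 ] [ 0.5698 27.629 ] [470 201  12  11  95] [475.5684 205.8737]
post [0.58   0.1553 0.066 ] [  1.1131 187.7906] [241 195  25  26 500] [253.25  207.734]
```

View pics/w2.png

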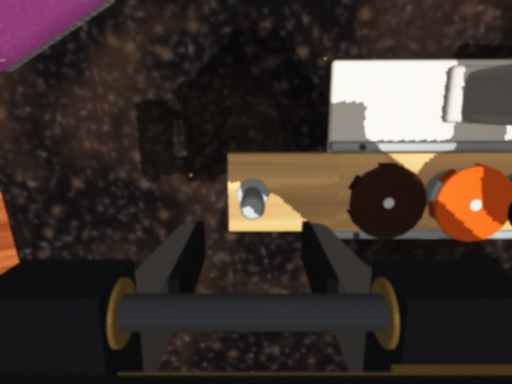

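The post, at (253,205), is centred between the jaws, so I'll descend and grip.

Emit:
servo_tool(series=[{"gripper": 0.1, "tx": 0, "ty": 0, "tz": 0.06, "rx": 0, "ry": 0, "rz": 0}, {"gripper": 0.1, "tx": 0, "ty": 0, "tz": 0.06, "rx": 0, "ry": 0, "rz": 0}, {"gripper": 0.1, "tx": 0, "ty": 0, "tz": 0.058, "rx": 0, "ry": 0, "rz": 0}, {"gripper": 0.1, "tx": 0, "ty": 0, "tz": 0, "rx": 0, "ry": 0, "rz": 0}, {"gripper": -1, "tx": 0, "ty": 0, "tz": 0, "rx": 0, "ry": 0, "rz": 0}, {"gripper": -1, "tx": 0, "ty": 0, "tz": 0, "rx": 0, "ry": 0, "rz": 0}, {"gripper": -1, "tx": 0, "ty": 0, "tz": 0, "rx": 0, "ry": 0, "rz": 0}, {"gripper": -1, "tx": 0, "ty": 0, "tz": 0, "rx": 0, "ry": 0, "rz": 0}, {"gripper": -1, "tx": 0, "ty": 0, "tz": 0, "rx": 0, "ry": 0, "rz": 0}, {"gripper": -1, "tx": 0, "ty": 0, "tz": 0, "rx": 0, "ry": 0, "rz": 0}])

```text
t: 5.8
ee_pos: [0.5789, 0.1563, 0.0537]
tool_rot: [0.994, -0.111, 0.001, 0.0]
contact_force: [-0.6, -1.4, 5.3]
finger_gap: 0.0168
finger_force: 30.0
```

Emit:
servo_tool(series=[{"gripper": -1, "tx": 0, "ty": 0.01, "tz": 0, "rx": 0, "ry": 0, "rz": 0}, {"gripper": -1, "tx": 0, "ty": 0.01, "tz": 0, "rx": 0, "ry": 0, "rz": 0}, {"gripper": -1, "tx": 0, "ty": 0.01, "tz": 0, "rx": 0, "ry": 0, "rz": 0}, {"gripper": -1, "tx": 0, "ty": 0.01, "tz": 0, "rx": 0, "ry": 0, "rz": 0}, {"gripper": -1, "tx": 0, "ty": 0.01, "tz": 0, "rx": 0, "ry": 0, "rz": 0}, {"gripper": -1, "tx": 0, "ty": 0, "tz": 0, "rx": 0, "ry": 0, "rz": 0}, {"gripper": -1, "tx": 0, "ty": 0, "tz": 0, "rx": 0, "ry": 0, "rz": 0}])

```text
t: 6.5
ee_pos: [0.5739, 0.1342, 0.0537]
tool_rot: [0.994, -0.111, 0.001, -0.002]
contact_force: [1.1, 5.7, 6.1]
finger_gap: 0.0169
finger_force: 30.0
```

```bash
python3 - <<'E'
from h import *
np.set_printoptions(precision=4,suppress=True)
s=ctrl.state();print(s["t"],s["ee_pos"])
for c in ["scene","top","wrist"]:
    im=eyes.get_image(c)
    for q in ["ram_top","ram_tip","lid_dot"]:
        for r in eyes.mark_of(c,q)[:4]:
            X=W(im,r["location"])
            if abs(X[0]-.55)<.05: print(c,q,round(r["score"],2),X,px(im,X))
    if c=="scene": cv2.imwrite("pics/s3.png",cv2.resize(im["img"][185:295,150:280,::-1],None,fx=5,fy=5,interpolation=cv2.INTER_CUBIC))
E
python3 m.py
```

```text
6.5 [0.5739 0.1342 0.0537]
scene ram_top 0.78 [ 0.5376 -0.0273  0.2026] [229.1 198.9]
scene ram_tip 0.76 [ 0.5344 -0.029   0.0728] [231.1 238.5]
scene lid_dot 0.65 [ 0.5385 -0.0223  0.0554] [228.4 243.8]
scene lid_dot 0.43 [ 0.5353 -0.0208  0.0128] [229.1 256.1]
top ram_top 0.49 [ 0.5389 -0.0298  0.1924] [209.  202.9]
top lid_dot 0.49 [ 0.5404 -0.0248  0.0576] [212.4 208.9]
lidplane dots [0.5515 0.0355 0.051 ] [ 0.0687 64.666 ] [453 246  14  13 147] [459.4626 252.034 ]
post [0.5789 0.1325 0.066 ] [  5.0673 165.337 ] [ 199  235  105   48 2001] [252.0575 254.0465]
```

View pics/s3.png

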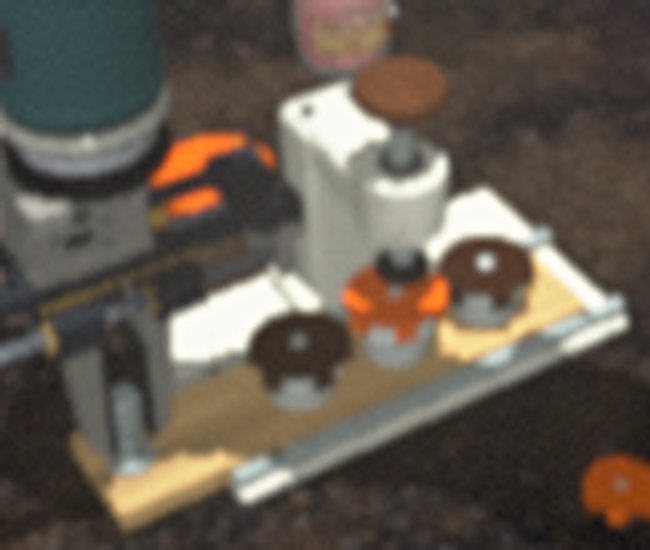

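```bash
cat > p.py <<'E'
from h import *
import sys
np.set_printoptions(precision=2,suppress=True)
c=sys.argv[1]; im=eyes.get_image(c)
s=0.0005; o=np.array([.537,-.0275]); th=np.radians(-12.9)
R=np.array([[np.cos(th),-np.sin(th)],[np.sin(th),np.cos(th)]])
ys=np.arange(-.17,.23,s); xs=np.arange(-.06,.12,s)
def rect(z):   # ortho-rectified picture at height z; rows = press x, cols = press y
    Y,X=np.meshgrid(ys,xs); P=np.stack([X,Y],-1)@R.T+o
    C=np.dstack([P,np.full(Y.shape,z)])@im["R"].T+im["t"]; q=C@im["intrinsics"].T; q=(q[...,:2]/q[...,2:]).astype(np.float32)
    return cv2.remap(im["img"],q,None,cv2.INTER_CUBIC)
a=rect(.008).min(2).astype(float)
for x0,x1 in [(.045,.053),(.06,.07),(.075,.085),(.09,.1)]:
    k=(xs>x0)&(xs<x1); p=cv2.GaussianBlur(np.median(a[k],0)[None],(0,0),3)[0]
    g=np.diff(p)/s; L=ys[:-1]<-.1; H=(ys[:-1]>.1)&(ys[:-1]<.15)
    l,h=ys[:-1][L][g[L].argmax()],ys[:-1][H][g[H].argmin()]
    print("plate ends mm",x0,1e3*l,1e3*h,"mid",500*(l+h),"len",1e3*(h-l))
for z in (.051,.058):
    b=rect(z).min(2); k=np.abs(xs)<.012; 
    p=cv2.GaussianBlur(b[k].max(0)[None].astype(float),(0,0),2)[0]
    n,l,st,C=cv2.connectedComponentsWithStats((cv2.GaussianBlur(b,(0,0),1.5)[k]>float(sys.argv[2])).astype(np.uint8))
    print(z,"blobs press x,y mm,w,h:",[(round(1e3*xs[k][int(C[i][1])],1),round(1e3*ys[0]+C[i][0]*s*1e3,1),st[i,2]*.5,st[i,3]*.5) for i in range(1,n) if 20<st[i,4]<600])
cv2.imwrite(f"pics/rect_{c}.png",rect(.051)[:,:,::-1])
E
python3 p.py top 110
```

```text
plate ends mm 0.045 -125.99999999999997 100.00000000000023 mid -12.999999999999872 len 226.0000000000002
plate ends mm 0.06 -125.99999999999997 124.50000000000026 mid -0.7499999999998619 len 250.50000000000023
plate ends mm 0.075 -125.99999999999997 124.00000000000026 mid -0.9999999999998621 len 250.00000000000023
plate ends mm 0.09 -125.99999999999997 125.00000000000026 mid -0.49999999999986167 len 251.00000000000023
0.051 blobs press x,y mm,w,h: [(np.float64(-10.5), np.float64(-25.0), np.float64(7.0), np.float64(5.5)), (np.float64(-0.5), np.float64(-54.7), np.float64(12.0), np.float64(12.0)), (np.float64(-0.5), np.float64(65.2), np.float64(7.0), np.float64(6.5))]
0.058 blobs press x,y mm,w,h: [(np.float64(-10.5), np.float64(-25.9), np.float64(6.0), np.float64(4.5)), (np.float64(-1.5), np.float64(-55.4), np.float64(11.5), np.float64(11.5)), (np.float64(-1.5), np.float64(64.0), np.float64(6.5), np.float64(7.0))]
```

View pics/rect_top.png

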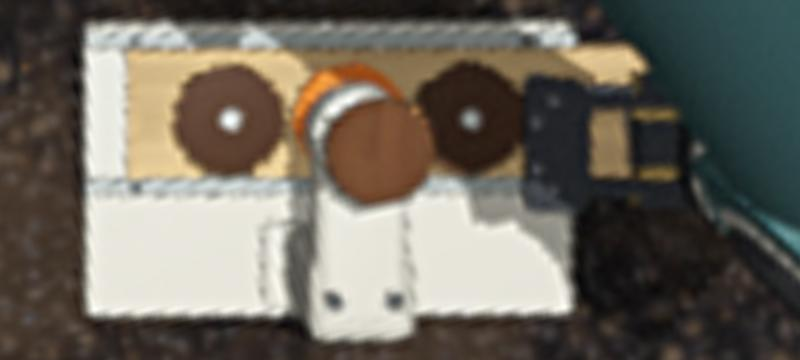

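The rectified top view puts the plate ends at -126 and 124.5–125 (ram at y ≈ -0.75). The brown dots at -54.7 and 65.2 put the orange dot at 5.25, so it needs 6 mm more.

Emit:
servo_tool(series=[{"gripper": -1, "tx": 0, "ty": 0.006, "tz": 0, "rx": 0, "ry": 0, "rz": 0}, {"gripper": -1, "tx": 0, "ty": 0.006, "tz": 0, "rx": 0, "ry": 0, "rz": 0}, {"gripper": -1, "tx": 0, "ty": 0, "tz": 0, "rx": 0, "ry": 0, "rz": 0}, {"gripper": -1, "tx": 0, "ty": 0, "tz": 0, "rx": 0, "ry": 0, "rz": 0}])

```text
t: 7.6
ee_pos: [0.5726, 0.1288, 0.0537]
tool_rot: [0.994, -0.111, 0.002, -0.002]
contact_force: [1.0, 6.9, 5.1]
finger_gap: 0.0171
finger_force: 30.0
```

```bash
python3 p.py top 110; python3 m.py|head -1
```

```text
plate ends mm 0.045 -125.99999999999997 116.00000000000024 mid -4.999999999999866 len 242.00000000000023
plate ends mm 0.06 -125.99999999999997 124.50000000000026 mid -0.7499999999998619 len 250.50000000000023
plate ends mm 0.075 -125.99999999999997 124.50000000000026 mid -0.7499999999998619 len 250.50000000000023
plate ends mm 0.09 -125.99999999999997 124.50000000000026 mid -0.7499999999998619 len 250.50000000000023
0.051 blobs press x,y mm,w,h: [(np.float64(-8.5), np.float64(-30.9), np.float64(8.5), np.float64(9.5)), (np.float64(-0.5), np.float64(-60.5), np.float64(11.0), np.float64(11.5)), (np.float64(-0.5), np.float64(59.4), np.float64(6.5), np.float64(7.5)), (np.float64(10.0), np.float64(-32.5), np.float64(5.5), np.float64(4.0))]
0.058 blobs press x,y mm,w,h: [(np.float64(-9.0), np.float64(-31.7), np.float64(7.5), np.float64(9.0)), (np.float64(-1.0), np.float64(-61.2), np.float64(11.5), np.float64(11.5)), (np.float64(-1.5), np.float64(58.3), np.float64(7.0), np.float64(7.5)), (np.float64(9.5), np.float64(-33.2), np.float64(6.0), np.float64(4.5))]
lidplane dots [0.5503 0.0301 0.051 ] [ 0.0976 59.1327] [453 246  14  13 144] [459.4861 252.0833]
```

Aligned to about 0.2 mm. I'll take the stored push out of the arm, release and rise.

Emit:
servo_tool(series=[{"gripper": -1, "tx": 0, "ty": -0.004, "tz": 0, "rx": 0, "ry": 0, "rz": 0}, {"gripper": -1, "tx": 0, "ty": 0, "tz": 0, "rx": 0, "ry": 0, "rz": 0}, {"gripper": 0.1, "tx": 0, "ty": 0, "tz": 0, "rx": 0, "ry": 0, "rz": 0}, {"gripper": 0.1, "tx": 0, "ty": 0, "tz": 0, "rx": 0, "ry": 0, "rz": 0}, {"gripper": 0.1, "tx": 0, "ty": 0, "tz": 0, "rx": 0, "ry": 0, "rz": 0}, {"gripper": 0.1, "tx": 0, "ty": 0, "tz": 0, "rx": 0, "ry": 0, "rz": 0}, {"gripper": 0.1, "tx": 0, "ty": 0, "tz": -0.03, "rx": 0, "ry": 0, "rz": 0}, {"gripper": 0.1, "tx": 0, "ty": 0, "tz": -0.08, "rx": 0, "ry": 0, "rz": 0}, {"gripper": 0.1, "tx": 0, "ty": 0, "tz": -0.09, "rx": 0, "ry": 0, "rz": 0}, {"gripper": 0.1, "tx": 0, "ty": 0, "tz": -0.09, "rx": 0, "ry": 0, "rz": 0}])

```text
t: 8.7
ee_pos: [0.5714, 0.1281, 0.1999]
tool_rot: [0.994, -0.111, -0.0, -0.0]
contact_force: [-0.0, 0.2, 0.2]
finger_gap: 0.0502
finger_force: 0.0
```

Emit:
servo_tool(series=[{"gripper": -1, "tx": 0, "ty": 0, "tz": -0.09, "rx": 0, "ry": 0, "rz": 0}, {"gripper": -1, "tx": 0, "ty": 0, "tz": -0.09, "rx": 0, "ry": 0, "rz": 0}, {"gripper": -1, "tx": 0, "ty": 0, "tz": 0, "rx": 0, "ry": 0, "rz": 0}, {"gripper": -1, "tx": 0, "ty": 0, "tz": 0, "rx": 0, "ry": 0, "rz": 0}, {"gripper": -1, "tx": 0, "ty": 0, "tz": 0, "rx": 0, "ry": 0, "rz": 0}])

```text
t: 9.2
ee_pos: [0.571, 0.1277, 0.2867]
tool_rot: [0.994, -0.111, -0.001, 0.0]
contact_force: [0.4, 0.8, -0.6]
finger_gap: 0.0123
finger_force: 0.0
```

```bash
python3 p.py top 110; python3 m.py|grep -v lidplane; python3 p.py wrist 110
```

```text
plate ends mm 0.045 -125.99999999999997 124.00000000000026 mid -0.9999999999998621 len 250.00000000000023
plate ends mm 0.06 -125.99999999999997 124.50000000000026 mid -0.7499999999998619 len 250.50000000000023
plate ends mm 0.075 -125.99999999999997 124.50000000000026 mid -0.7499999999998619 len 250.50000000000023
plate ends mm 0.09 -125.99999999999997 124.50000000000026 mid -0.7499999999998619 len 250.50000000000023
0.051 blobs press x,y mm,w,h: [(np.float64(-8.5), np.float64(-30.9), np.float64(8.5), np.float64(9.5)), (np.float64(-0.5), np.float64(-60.5), np.float64(11.0), np.float64(11.5)), (np.float64(-0.5), np.float64(59.5), np.float64(6.5), np.float64(7.5)), (np.float64(10.0), np.float64(-32.5), np.float64(5.5), np.float64(4.0))]
0.058 blobs press x,y mm,w,h: [(np.float64(-9.0), np.float64(-31.7), np.float64(7.5), np.float64(9.0)), (np.float64(-1.0), np.float64(-61.2), np.float64(11.5), np.float64(11.5)), (np.float64(-1.5), np.float64(58.3), np.float64(7.0), np.float64(7.5)), (np.float64(9.5), np.float64(-33.2), np.float64(6.0), np.float64(4.5))]
ramtop [ 0.5407 -0.0243  0.1975
[... 334 characters left out ...]
986144 len 249.50000000000023
plate ends mm 0.06 -124.99999999999997 125.00000000000026 mid 1.3877787807814457e-13 len 250.00000000000023
plate ends mm 0.075 -124.99999999999997 124.50000000000026 mid -0.24999999999986144 len 249.50000000000023
plate ends mm 0.09 -124.99999999999997 124.50000000000026 mid -0.24999999999986144 len 249.50000000000023
0.051 blobs press x,y mm,w,h: [(np.float64(0.0), np.float64(59.3), np.float64(7.0), np.float64(7.5)), (np.float64(7.0), np.float64(-92.5), np.float64(11.5), np.float64(9.5))]
0.058 blobs press x,y mm,w,h: [(np.float64(1.0), np.float64(61.1), np.float64(7.0), np.float64(7.0)), (np.float64(7.5), np.float64(-88.1), np.float64(10.5), np.float64(8.5))]
```

The carriage is still aligned after release. Now over the ram with the fingers closed.

Emit:
servo_tool(series=[{"gripper": -1, "tx": 0.001, "ty": 0.08, "tz": 0, "rx": 0, "ry": 0, "rz": 0}, {"gripper": -1, "tx": 0.001, "ty": 0.08, "tz": 0, "rx": 0, "ry": 0, "rz": 0}, {"gripper": -1, "tx": 0.001, "ty": 0.08, "tz": 0, "rx": 0, "ry": 0, "rz": 0}, {"gripper": -1, "tx": 0, "ty": 0.08, "tz": 0, "rx": 0, "ry": 0, "rz": 0}, {"gripper": -1, "tx": 0, "ty": 0, "tz": 0, "rx": 0, "ry": 0, "rz": 0}, {"gripper": -1, "tx": 0, "ty": 0, "tz": 0.06, "rx": 0, "ry": 0, "rz": 0}, {"gripper": -1, "tx": 0, "ty": 0, "tz": 0.05, "rx": 0, "ry": 0, "rz": 0}, {"gripper": -1, "tx": 0, "ty": 0, "tz": 0, "rx": 0, "ry": 0, "rz": 0}, {"gripper": -1, "tx": 0, "ty": 0, "tz": 0, "rx": 0, "ry": 0, "rz": 0}])

```text
t: 10.25
ee_pos: [0.5378, -0.0277, 0.2323]
tool_rot: [0.994, -0.111, -0.001, -0.0]
contact_force: [0.0, -0.4, 0.1]
finger_gap: 0.0004
finger_force: 0.0
```

```bash
python3 - <<'E'
from h import *
im=eyes.get_image("scene");print(ctrl.state()["ee_pos"],px(im,ctrl.state()["ee_pos"]))
w=eyes.get_image("wrist")["img"]
a=cv2.resize(im["img"][150:295,150:280,::-1],None,fx=3,fy=3,interpolation=cv2.INTER_CUBIC)
cv2.imwrite("pics/s4.png",np.hstack([a,cv2.copyMakeBorder(cv2.resize(w[:,:,::-1],(400,300)),0,135,0,0,0)]))
E
```

```text
[ 0.53847706 -0.02770007  0.23318139] [228.7 188.5]
```

View pics/s4.png

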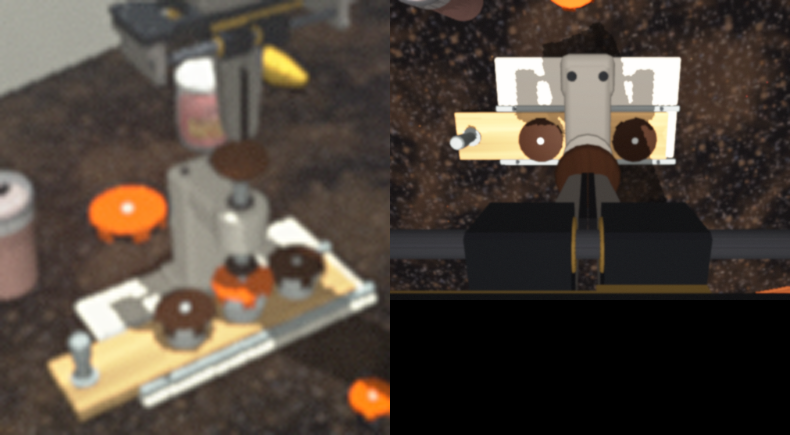

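The fingers, at (238,110) in the left crop, are centred above the ram knob, and the pad is centred over the orange lid. Pressing slowly.

Emit:
servo_tool(series=[{"gripper": -1, "tx": -0.002, "ty": 0, "tz": 0.03, "rx": 0, "ry": 0, "rz": 0}, {"gripper": -1, "tx": 0, "ty": 0, "tz": 0.008, "rx": 0, "ry": 0, "rz": 0}, {"gripper": -1, "tx": 0, "ty": 0, "tz": 0.006, "rx": 0, "ry": 0, "rz": 0}, {"gripper": -1, "tx": 0, "ty": 0, "tz": 0.006, "rx": 0, "ry": 0, "rz": 0}, {"gripper": -1, "tx": 0, "ty": 0, "tz": 0.006, "rx": 0, "ry": 0, "rz": 0}, {"gripper": -1, "tx": 0, "ty": 0, "tz": 0.006, "rx": 0, "ry": 0, "rz": 0}, {"gripper": -1, "tx": 0, "ty": 0, "tz": 0, "rx": 0, "ry": 0, "rz": 0}, {"gripper": -1, "tx": 0, "ty": 0, "tz": 0, "rx": 0, "ry": 0, "rz": 0}])

```text
t: 11.15
ee_pos: [0.537, -0.0279, 0.2017]
tool_rot: [0.994, -0.111, 0.0, -0.0]
contact_force: [-2.2, 1.8, 3.0]
finger_gap: 0.0002
finger_force: 1.6
```

Emit:
servo_tool(series=[{"gripper": -1, "tx": 0, "ty": 0, "tz": 0.003, "rx": 0, "ry": 0, "rz": 0}, {"gripper": -1, "tx": 0, "ty": 0, "tz": 0.003, "rx": 0, "ry": 0, "rz": 0}, {"gripper": -1, "tx": 0, "ty": 0, "tz": 0.003, "rx": 0, "ry": 0, "rz": 0}, {"gripper": -1, "tx": 0, "ty": 0, "tz": 0, "rx": 0, "ry": 0, "rz": 0}])

```text
t: 11.55
ee_pos: [0.5371, -0.0279, 0.1985]
tool_rot: [0.994, -0.111, 0.0, 0.0]
contact_force: [-4.6, 0.5, 12.2]
finger_gap: 0.0004
finger_force: 6.2
```

Emit:
servo_tool(series=[{"gripper": -1, "tx": 0, "ty": 0, "tz": 0.003, "rx": 0, "ry": 0, "rz": 0}, {"gripper": -1, "tx": 0, "ty": 0, "tz": 0.003, "rx": 0, "ry": 0, "rz": 0}, {"gripper": -1, "tx": 0, "ty": 0, "tz": 0, "rx": 0, "ry": 0, "rz": 0}, {"gripper": -1, "tx": 0, "ty": 0, "tz": 0, "rx": 0, "ry": 0, "rz": 0}])

```text
t: 11.95
ee_pos: [0.5372, -0.0279, 0.1959]
tool_rot: [0.994, -0.111, 0.0, 0.0]
contact_force: [-6.1, 0.2, 15.5]
finger_gap: 0.0007
finger_force: 7.4
```

Emit:
servo_tool(series=[{"gripper": -1, "tx": 0, "ty": 0, "tz": 0.002, "rx": 0, "ry": 0, "rz": 0}, {"gripper": -1, "tx": 0, "ty": 0, "tz": 0.002, "rx": 0, "ry": 0, "rz": 0}, {"gripper": -1, "tx": 0, "ty": 0, "tz": 0, "rx": 0, "ry": 0, "rz": 0}])

```text
t: 12.25
ee_pos: [0.5373, -0.0279, 0.1957]
tool_rot: [0.994, -0.111, 0.001, 0.001]
contact_force: [-11.5, 0.2, 27.8]
finger_gap: 0.0
finger_force: 14.1
```

Emit:
servo_tool(series=[{"gripper": -1, "tx": 0, "ty": 0, "tz": 0.002, "rx": 0, "ry": 0, "rz": 0}, {"gripper": -1, "tx": 0, "ty": 0, "tz": 0.002, "rx": 0, "ry": 0, "rz": 0}, {"gripper": -1, "tx": 0, "ty": 0, "tz": 0, "rx": 0, "ry": 0, "rz": 0}])

```text
t: 12.55
ee_pos: [0.5374, -0.0279, 0.1957]
tool_rot: [0.994, -0.111, 0.001, 0.001]
contact_force: [-16.5, 0.6, 42.2]
finger_gap: 0.0007
finger_force: 20.8
```

It is at a hard stop at TCP z 0.1957 (ram down about 19 mm, so the lid is home). I'll ease off slightly to a firm hold of about 28 N and verify.

Emit:
servo_tool(series=[{"gripper": -1, "tx": 0, "ty": 0, "tz": -0.003, "rx": 0, "ry": 0, "rz": 0}, {"gripper": -1, "tx": 0, "ty": 0, "tz": 0, "rx": 0, "ry": 0, "rz": 0}, {"gripper": -1, "tx": 0, "ty": 0, "tz": 0, "rx": 0, "ry": 0, "rz": 0}])

```text
t: 12.85
ee_pos: [0.5373, -0.0279, 0.1958]
tool_rot: [0.994, -0.111, 0.001, 0.001]
contact_force: [-12.4, 0.3, 31.2]
finger_gap: 0.0003
finger_force: 15.7
```

```bash
python3 - <<'E'
from h import *
im=eyes.get_image("scene");s=ctrl.state();print(s["ee_pos"],s["contact_force"])
for q in ["ram_tip","lid_dot"]:
    for r in eyes.mark_of("scene",q)[:3]: print(q,r["score"],W(im,r["location"]))
cv2.imwrite("pics/s5.png",cv2.resize(im["img"][185:295,150:280,::-1],None,fx=5,fy=5,interpolation=cv2.INTER_CUBIC))
E
```

```text
[ 0.53731918 -0.02791198  0.19573966] [-11.79722905   0.52775374  31.15895788]
ram_tip 0.76 [ 0.53443171 -0.0293809   0.05106708]
lid_dot 0.59 [ 0.73357471 -0.05427976  0.01754375]
lid_dot 0.58 [ 0.3792437  -0.03539033  0.00987645]
lid_dot 0.53 [ 0.53657342 -0.02819049  0.04991556]
```

View pics/s5.png

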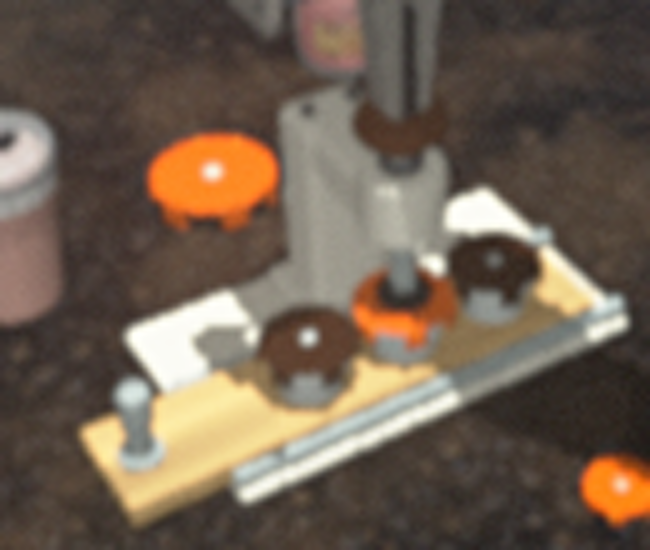

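The orange lid, at (405,305), is level and seated under the pad. Its height matches the brown lids, at about 51 mm. Signing off while still pressing.

```bash
python3 -c "from bench import ctrl; print(ctrl.sign_off())"
```

```text
the job is handed in; nothing more can be done
None
```

I slid the orange lid under the ram, pressed it fully home, and handed the job in with the ram still pressing down at about 31 N; I saw no separate click reading, but the ram stopped hard at the expected height.

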